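# Scan the tile tub's label and put the scanner back on its pad

### The arm

A 6-joint arm with a two-finger parallel gripper is mounted at the origin on the work surface. World frame = base frame: x ahead of the robot, y to its left, z up, the work surface at z = 0. Lengths are in mm, angles in rad, forces in N, time in s.
With the tool pointing down it reaches from about 325 to 775 mm from the base axis. Payload 9.3 kg.
Tool frame: the origin (TCP) lies at the very end of the fingers, on their centre line; the grasp point (between the pads) lies 19 mm behind it (grip_depth is the distance from the TCP to the grasp point, in mm); z points along the fingers, y is the line along which they close (so a half turn about z gives the same grasp; the last joint's range is limited). The gripper opens to 85 mm and grips with 20 to 120 N. Pads are 22 mm wide; open, the fingers measure 114 mm over their backs; the gripper's body (76 mm by 85 mm) begins 54 mm behind the grasp point. The pads swing forward as they close: fully open they stand 13 mm farther back than shut.
Start: joints at [-1.408, 0.259, 0.021, 1.334, 0, 1.418], TCP at [170.81, -522.801, 231.279] pointing down, gripper open.
Joint ranges: [-3.04, 3.04], [-0.91, 1.82], [-1.04, 1.36], [-1.92, 1.95], [-1.52, 1.45], [-3.14, 3.14]. Speed limits (rad/s): [2.22, 2.22, 2.79, 3.14, 3.14, 3.14].

### API

Orientations are given as a rotation vector (axis times angle).
In Python, from cell import get_state, read_camera, close_job, grip_depth gives the robot as it stands.
- The arm moves only by the shell command python3 -m inch 'ROWS' [OPENING] [FORCE]. ROWS is JSON, a list of rows, each an object of numbers: "x", "y", "z": the shift along the tool's x, y, z in m; "ax", "ay", "az": the turn, a rotation vector about the tool's x, y, z in degrees. In form: [{"x": .., "y": .., "z": .., "ax": .., "ay": .., "az": ..}, ...]. A call has 1 to 5 rows; each row is the pose to reach, as a shift and turn from the pose commanded when the call began, along the tool's axes at that moment; what a row does not reach only later rows make up. A row lasts 1/12 s, in which the tool goes at most 41.7 mm and 7.16 degrees, less where a joint would pass 70% of its speed; a pose out of reach is approached as far as the arm can. A call with a gripper value outside its range is refused whole. OPENING is the finger opening in m, from 0 to 0.0854, set as the call begins (- or left out, the last holds). The fingers move at their own pace and stop on an object; FORCE is the grip in N (left out, the last holds). Time passes only in rows, so rows that repeat a pose let the fingers close. It gives the time, the measured TCP pose, the force, the opening and the grip force at its end, in the units of the state.
- get_state(): the state, without advancing time (a new reading comes with each control period).
- read_camera(name): name is "side" or "top"; returns a dict with "frame" (384x512x3 uint8, red, green, blue), "K" (3x3 intrinsics, pixels), "extrinsics" (4x4, takes a point from camera to world coordinates). Camera axes: x right, y up, looking along -z (the intrinsics and any distortion apply to the point x, -y, -z); pixel columns grow to the right and rows downward; lengths in mm; the calibration is good to about 2 mm. A picture is of the moment at which its call begins. There is no depth.
- close_job(): hands the job in; it is judged then, once.
The state is a dict: "t": time; "q": joint angles; "joint_velocities": joint speeds; "joint_torque": joint torques, N m; "tool_pos": TCP position; "tcp_rot": TCP orientation; "wrist_force": force on the tool from outside, world axes, zero at the start; "ft_torque": the same for the moment, N m; "width": opening from 0.0 (shut) to 1.0 (fully open); "grasp_force": force on a finger pad.
Only numpy, scipy, OpenCV 4.12 (cv2) and the standard library are available. Lean on these libraries where they do the work, as an engineer would, in place of code of your own. Each camera call takes 0.05 s, during which the arm holds its last target. There are 200 camera calls.

### The job

Book out the clear rectangular tub of tiles: take the scanner off its charging pad, point its nose squarely at the middle of the barcode label on that tub from about 10 cm away, and hold it steady there for two seconds. Then stand the scanner upright on its pad again, wholly on it, and let go. Do not scan the bucket's or the carton's label, and leave the containers and everything else on the table where they are.

Things in the scene. Friction and masses are not known exactly. Their poses are not given: they have to be found in the camera images.
- scanner: cordless scanner, 0.3 kg, on a round black foot (72 mm across) with the origin at its underside centre; z up, x forward. A slim post (28 x 26 mm) carries a grey box-shaped head 80 mm long, 42 mm wide (along y, flat sides: grip these from above), 45 mm thick, centred at (8, 0, 140) mm, its nose pitched 45 deg down and forward; highest point 184 mm.
- beam: the scanner's window, fixed in the nose of its head at (36, 0, 112) mm in the scanner's frame. Its z axis is the line of sight, straight out of the nose; y is the scanner's y.
- pad: flat black charging pad, 160 mm (x) x 140 mm (y) x 8 mm thick, fixed to the table, on which the scanner stands; origin at the centre of its underside.
- tub: the clear rectangular storage tub, open on top, 180 (x) x 150 (y) x 150 mm high with a white rim, holding a stack of tiles; origin at its underside centre. Its front (-x) carries a sloping ticket holder.
- tub_label: barcode label on the sloping ticket holder at the front of the tub, centred 114 mm in front (-x) of the tub's centre and 120 mm up. Its origin is the centre of the printed label face (about 78 x 54 mm), z is the outward normal (45 deg up, away from the container), y runs along the label's width, x up the slope.
- bucket: round white bucket, 170 mm across the rim, 160 mm high, with the same kind of ticket holder on its front; origin at its underside centre.
- bucket_label: barcode label of the bucket, like the tub's, 108 mm in front of its centre and 120 mm up. Its origin is the centre of the printed label face (about 78 x 54 mm), z is the outward normal (45 deg up, away from the container), y runs along the label's width, x up the slope.
- carton: closed brown cardboard carton, 170 x 150 x 150 mm, with the same kind of ticket holder on its front; origin at its underside centre.
- carton_label: barcode label of the carton, like the tub's, 109 mm in front of its centre and 120 mm up. Its origin is the centre of the printed label face (about 78 x 54 mm), z is the outward normal (45 deg up, away from the container), y runs along the label's width, x up the slope.
- jar: bystander: glass jar with lid, 48 mm across, 90 mm high, between the containers; origin at its underside.
- bottle: bystander: white bottle, 48 mm across, 140 mm high, between the containers; origin at its underside.
- brush: bystander: brush 200 mm long lying at the left.
- trowel: bystander: plasterer's flat trowel, 200 x 90 mm blade with a wooden handle on top, 48 mm high, lying at the right.
- tiles: bystander: stack of four 100 mm tiles, 34 mm high, at the left.
- mallet: bystander: mallet 240 mm long lying at the right, beyond the trowel.

How it is judged (in metres and radians):
On the way:
1. gripped scanner holds still (under 30 mm/s, 0.3 rad/s) 1.2 s: tub label centre 50-150 mm ahead of the window, within 20 mm of its line of sight in x and y, which is within 0.35 rad of the label normal (z of tub_label in the frame of beam between 0.05 and 0.15 m and x of tub_label in the frame of beam between -0.02 and 0.02 m and y of tub_label in the frame of beam between -0.02 and 0.02 m and angle between the z axis of beam and the z axis of tub_label, either way round below 0.35 rad and linear speed of scanner below 0.03 m/s and angular speed of scanner below 0.3 rad/s and contact force between the fingers and scanner above 0.5 N), for 1.2 s.
At the end, for the whole second after the job is handed in: The scanner stands upright (within 7 deg) and at rest on its pad with its foot wholly on it (foot centre within 45 mm of the pad's centre along the pad's x and 35 mm along its y), let go; the three containers are within 30 mm and all other things within 50 mm of where they began (x of scanner in the frame of pad between -0.045 and 0.045 m and y of scanner in the frame of pad between -0.035 and 0.035 m and z of scanner in the frame of pad between 0.003 and 0.013 m and angle between scanner's own z axis and vertical below 0.12 rad and linear speed of scanner below 0.02 m/s and angular speed of scanner below 0.2 rad/s and distance of each of tub, bucket, carton from where it was at the start of the episode below 0.03 m and distance of each of jar, bottle, brush, trowel, tiles, mallet from where it was at the start of the episode below 0.05 m); the robot touches nothing.
It fails at once if a container is pushed by more than 30 mm (distance of any of tub, bucket, carton from where it was at the start of the episode above 0.03 m).
It fails at once if a container is tipped by more than 15 deg (angle between any of tub, bucket, carton's own z axis and vertical above 0.26 rad).
It fails at once if something else on the table is pushed by more than 50 mm (distance of any of jar, bottle, brush, trowel, tiles, mallet from where it was at the start of the episode above 0.05 m).
It fails at once if the scanner is held still, aimed at the bucket's or the carton's label (as for the tub's) ((z of bucket_label in the frame of beam between 0.05 and 0.15 m and x of bucket_label in the frame of beam between -0.02 and 0.02 m and y of bucket_label in the frame of beam between -0.02 and 0.02 m and angle between the z axis of beam and the z axis of bucket_label, either way round below 0.35 rad and linear speed of scanner below 0.03 m/s and angular speed of scanner below 0.3 rad/s) or (z of carton_label in the frame of beam between 0.05 and 0.15 m and x of carton_label in the frame of beam between -0.02 and 0.02 m and y of carton_label in the frame of beam between -0.02 and 0.02 m and angle between the z axis of beam and the z axis of carton_label, either way round below 0.35 rad and linear speed of scanner below 0.03 m/s and angular speed of scanner below 0.3 rad/s)).
It also fails if it takes over 45 s, if anything falls off the work surface, if the arm or the gripper's body presses on something with over 40 N, if the wrist force passes 120 N, or if a joint passes its speed limit or range.

## Working session

There is one attempt and no reset: what is moved stays moved. The work goes in short steps, Python scripts to look and compute and a shell command to move; the robot and the scene stay as the last step left them, time stands still between calls to the robot, and variables do not carry over. Pictures are saved under pics/ and viewed, at most 10 in all, crops included, and the job is handed in when it is done.

```bash
mkdir -p pics; ls
python3 - <<'E'
from cell import *
import cv2,numpy as np
s=get_state();print(s['t'],s['tool_pos'],s['tcp_rot'],grip_depth)
for n in('side','top'):
    c=read_camera(n);cv2.imwrite(f'pics/{n}0.png',c['frame'][:,:,::-1]);np.savez(f'{n}0.npz',**c)
    print(n,c['K'],c['extrinsics'].round(3), c.keys())
a=cv2.imread('pics/side0.png');b=cv2.imread('pics/top0.png')
E
```

```text
pics
0.0 [ 170.75438478 -522.53270156  230.65123726] [-3.10117621e+00 -4.93732391e-01  1.97227480e-05] 18.700000000000003
side [[351.26659884   0.         248.41266281]
 [  0.         351.26659884 189.84941846]
 [  0.           0.           1.        ]] [[-2.200000e-01 -7.050000e-01  6.740000e-01  1.319533e+03]
 [ 9.750000e-01 -1.690000e-01  1.410000e-01  1.823540e+02]
 [ 1.500000e-02  6.890000e-01  7.250000e-01  9.203260e+02]
 [ 0.000000e+00  0.000000e+00  0.000000e+00  1.000000e+00]] dict_keys(['frame', 'K', 'extrinsics'])
top [[483.4607218    0.         260.13923766]
 [  0.         483.4607218  188.36000797]
 [  0.           0.           1.        ]] [[-1.500000e-02  9.950000e-01 -9.900000e-02  3.889470e+02]
 [-1.000000e+00 -1.600000e-02 -8.000000e-03 -6.866000e+00]
 [-1.000000e-02  9.900000e-02  9.950000e-01  1.498649e+03]
 [ 0.000000e+00  0.000000e+00  0.000000e+00  1.000000e+00]] dict_keys(['frame', 'K', 'extrinsics'])
```

View pics/side0.png

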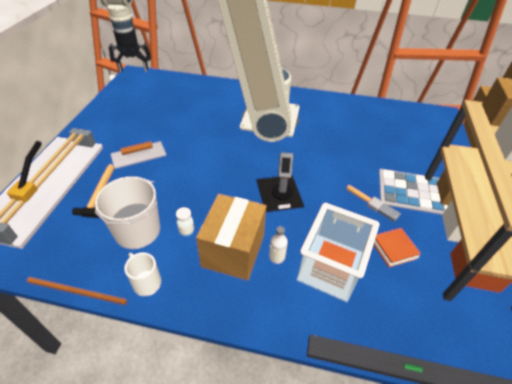

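View pics/top0.png

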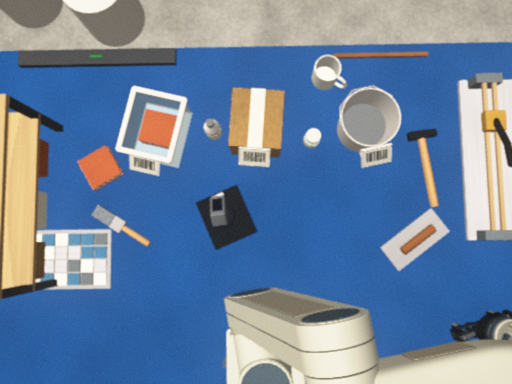

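The side view looks back at the arm: scanner at about (285,180) and tub at (338,250). In the top view the pad is at (226,217), the scanner head at (218,209), the tub at (153,125) and its label at (144,164). I'll enlarge these.

Run:
```python
import cv2,numpy as np
a=cv2.imread('pics/side0.png');b=cv2.imread('pics/top0.png')
r=lambda im,x,y,w,h,s:cv2.resize(im[y:y+h,x:x+w],None,fx=s,fy=s,interpolation=cv2.INTER_CUBIC)
cv2.imwrite('pics/c1.png',np.hstack([r(b,110,80,100,100,4),r(b,185,170,80,100,4)]))
cv2.imwrite('pics/c2.png',np.hstack([r(a,250,145,60,75,8)]))
```

```text
(no output)
```

View pics/c1.png

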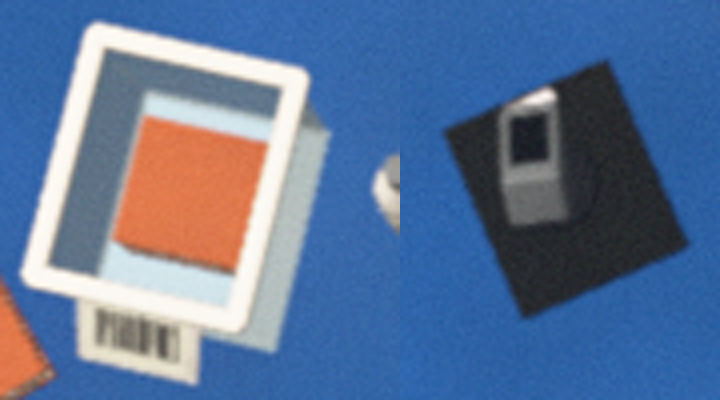

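View pics/c2.png

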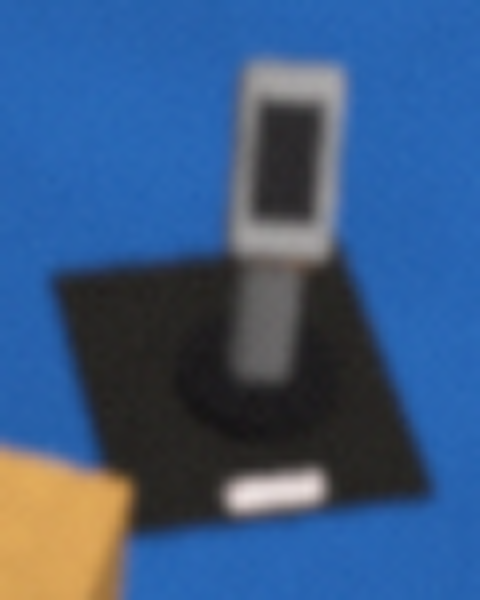

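The crops show the scanner's screen face, front up, with corners near (500,103) to (558,180) in the first crop. The nose points roughly +x, and the pad is turned by about 24° with a white strip at its front. The barcode centre is near (137,338) in that crop. Now I'll measure in both views.

```bash
cat > h.py <<'E'
import numpy as np,cv2
from scipy.optimize import least_squares
C={n:dict(np.load(f'{n}0.npz')) for n in('side','top')}
def ray(n,u,v,c=None):
    c=c or C[n];K=c['K'];E=c['extrinsics']
    d=E[:3,:3]@np.array([(u-K[0,2])/K[0,0],-(v-K[1,2])/K[1,1],-1]);return E[:3,3],d/np.linalg.norm(d)
def plane(n,p,z,c=None):
    o,d=ray(n,*p,c);return o+d*(z-o[2])/d[2]
def tri(pt,ps):
    A=0;b=0;L=[]
    for n,p in(('top',pt),('side',ps)):
        o,d=ray(n,*p);M=np.eye(3)-np.outer(d,d);A=A+M;b=b+M@o;L.append((o,d))
    x=np.linalg.solve(A,b);return x,max(np.linalg.norm(np.cross(x-o,d)) for o,d in L)
def quad(mask,seed,rad):
    m=np.zeros_like(mask);cv2.circle(m,seed,rad,255,-1);m&=mask
    cs=cv2.findContours(m,cv2.RETR_EXTERNAL,cv2.CHAIN_APPROX_NONE)[0];c=cv2.convexHull(max(cs,key=cv2.contourArea))
    return cv2.approxPolyN(c,4,ensure_convex=True).reshape(-1,2)
E
python3 - <<'E'
from h import *
for n in C:C[n]['hsv']=cv2.cvtColor(C[n]['frame'],cv2.COLOR_RGB2HSV)
T,S=C['top']['hsv'],C['side']['hsv']
dark=lambda h:cv2.inRange(h,(0,0,0),(180,255,75))
q=quad(dark(T),(226,217),45);print('pad top px',q.tolist());P=[plane('top',p,8) for p in q]
print(np.round(P,1).tolist(),'mean',np.mean(P,0).round(1),[round(np.linalg.norm(P[i]-P[i-1]),1) for i in range(4)])
q2=quad(dark(S),(281,193),30);print('pad side px',q2.tolist());
P=[plane('side',p,8) for p in q2];print(np.round(P,1).tolist(),np.mean(P,0).round(1))
white=lambda h:cv2.inRange(h,(0,0,185),(180,50,255))
q=quad(white(T),(153,122),47);q2=quad(white(S),(340,240),50)
print('rim',q.tolist(),q2.tolist())
P=[plane('top',p,150) for p in q];print(np.round(P,1).tolist(),np.mean(P,0).round(1))
P=[plane('side',p,150) for p in q2];print(np.round(P,1).tolist(),np.mean(P,0).round(1))
L=[(110+x/4,80+y/4) for x,y in((80,298),(200,325),(195,384),(77,355))]
print('label',plane('top',np.mean(L,0),120).round(1),'bar',plane('top',(110+137/4,80+337/4),120).round(1))
# scanner screen face corners (fwd-left,fwd-right,back-right,back-left seen in top image)
t=[(185+(x-400)/4,170+y/4) for x,y in((502,106),(558,108),(558,180),(500,180))]
s=[(250+x/8,145+y/8) for x,y in((335,262),(230,253),(245,62),(345,65))]
for a,b in zip(t,s):
    x,e=tri(a,b);print('scan',x.round(1),round(e,1))
a,b=((185+130.5/4,170+138/4)),(250+287/8,145+160/8);print('screen ctr',tri(a,b))
E
```

```text
pad top px [[256, 231], [216, 249], [196, 202], [236, 185]]
[[406.5, 19.9, 8.0], [353.4, 143.2, 8.0], [498.7, 204.3, 8.0], [549.6, 80.0, 8.0]] mean [452.1 111.9   8. ] [np.float64(155.2), np.float64(134.2), np.float64(157.6), np.float64(134.4)]
pad side px [[303, 206], [265, 211], [257, 179], [291, 175]]
[[501.7, 204.5, 8.0], [554.1, 81.3, 8.0], [409.3, 23.5, 8.0], [358.7, 143.0, 8.0]] [455.9 113.1   8. ]
rim [[195, 99], [179, 163], [106, 181], [132, 84]] [[382, 222], [357, 292], [284, 284], [323, 201]]
[[783.5, 186.6, 150.0], [599.3, 232.1, 150.0], [551.4, 437.9, 150.0], [830.8, 367.8, 150.0]] [691.3 306.1 150. ]
[[636.8, 424.0, 150.0], [870.0, 357.8, 150.0], [888.8, 185.0, 150.0], [595.8, 256.4, 150.0]] [747.8 305.8 150. ]
label [599.4 337.1 120. ] bar [602.  337.9 120. ]
scan [503.9 149.2 133.7] 3.8
scan [502.5 108.4 128.1] 2.3
scan [449.  102.8 183.5] 0.9
scan [449.2 142.1 190. ] 1.5
screen ctr (array([479.15013356, 124.93826822, 161.67140491]), np.float64(2.4013813438504896))
```

Run:
```python
from h import *
t=[(185+(x-400)/4,170+y/4) for x,y in((502,106),(558,108),(558,180),(500,180))]
s=[(250+x/8,145+y/8) for x,y in((335,262),(230,253),(245,62),(345,65))]
z=[135.6,135.6,192.2,192.2]
for n,p in(('top',t),('side',s)):
    P=np.array([plane(n,a,h) for a,h in zip(p,z)]);print(n,P.round(1).tolist())
    f=(P[0]+P[1]-P[2]-P[3])/2;w=(P[0]+P[3]-P[1]-P[2])/2
    print('centre',P.mean(0).round(1),'len',np.hypot(*f[:2]),'yawL',np.degrees(np.arctan2(f[1],f[0])),'w',np.hypot(*w[:2]),'yawW',np.degrees(np.arctan2(-w[0],w[1])))
print('foot side',plane('side',(250+259/8,145+375/8),14))
# left/right edge lines, sub-pixel: gradient of the grey in side view rows, head columns
def edge(n,rows,c0,c1):
    g=C[n]['frame'].astype(float);bg=g[:,:,2]-g[:,:,0]
    for r in rows:
        seg=bg[r,c0:c1+1];print(n,r,seg.astype(int).tolist())
edge('side',range(151,178,3),274,297)
edge('top',range(190,228,3),203,232)
R=[(110+x/4,80+y/4) for x,y in((92,22),(310,75),(243,332),(20,283))]
P=np.array([plane('top',p,150) for p in R]);print('rim top',P.round(1).tolist(),P.mean(0).round(1),[np.linalg.norm(P[i]-P[i-1]) for i in range(4)])
for i,j in((3,0),(2,1)):d=P[j]-P[i];print(np.degrees(np.arctan2(d[1],d[0])))
for i,j in((1,0),(2,3)):d=P[j]-P[i];print(np.degrees(np.arctan2(-d[0],d[1])))
a=cv2.cvtColor(C['side']['frame'],cv2.COLOR_RGB2BGR)[195:305,275:385];b=cv2.cvtColor(C['top']['frame'],cv2.COLOR_RGB2BGR)[170:245,190:245]
k=dict(interpolation=cv2.INTER_CUBIC)
cv2.imwrite('pics/c3.png',np.hstack([cv2.resize(a,(440,440),**k),cv2.resize(b[:55],(330,330),**k).__class__((440,330,3),np.uint8) if 0 else cv2.copyMakeBorder(cv2.resize(b[15:60,10:45],(350,440),**k),0,0,0,0,0)]))
```

```text
top [[504.2, 145.1, 135.6], [502.2, 105.5, 135.6], [448.7, 101.2, 192.2], [449.3, 140.4, 192.2]]
centre [476.1 123.  163.9] len 54.418327741368635 yawL 4.75847850091946 w 39.46444827298742 yawW -1.913517360580763
side [[505.0, 153.0, 135.6], [509.7, 111.3, 135.6], [459.1, 104.7, 192.2], [451.4, 143.7, 192.2]]
centre [481.3 128.2 163.9] len 52.70783229197392 yawL 8.687293008048915 w 40.839066185637144 yawW 8.702836424735322
foot side [457.81630769 125.34909727  14.        ]
side 151 [135, 134, 133, 135, 132, 132, 124, 118, 110, 110, 113, 117, 119, 124, 124, 123, 128, 132, 133, 135, 136, 137, 137, 137]
side 154 [138, 135, 135, 135, 126, 89, 35, 9, 3, 0, 2, 2, 5, 6, 6, 7, 7, 16, 39, 85, 126, 134, 136, 138]
side 157 [140, 139, 138, 137, 117, 66, 17, -1, -3, -1, -2, -2, -2, -2, -3, -2, -2, 4, 28, 83, 125, 136, 138, 137]
side 160 [138, 139, 141, 134, 111, 53, 10, -1, -1, 0, 1, 1, -1, 0, 0, -1, 1, 11, 46, 99, 133, 137, 136, 137]
side 163 [140, 139, 140, 133, 102, 42, 6, -1, 0, 1, 2, -1, 1, -1, 0, -1, 2, 17, 58, 108, 132, 137, 135, 137]
side 166 [138, 138, 137, 126, 85, 28, 3, 0, 0, 0, -1, 0
[... 1475 characters left out ...]
 0, 0, 0, 0, 6, 2, 0, 1, 2, 2, 4, 6, 10, 8, 9, 7, 10, 6]
top 220 [52, 15, 9, 10, 7, 8, 7, 3, 0, 2, 4, 3, 3, 4, 3, 4, 1, 0, 5, -2, 4, 5, 5, 7, 9, 9, 8, 9, 9, 8]
top 223 [104, 62, 18, 6, 4, 8, 5, 8, 3, 1, 2, 4, 2, 0, 4, 0, 5, 0, -1, 2, 4, 1, 4, 3, 9, 7, 8, 7, 9, 9]
top 226 [122, 117, 91, 37, 6, 6, 8, 6, 8, 6, 4, 5, 5, 3, 8, 7, 10, 11, 9, 7, 10, 8, 7, 5, 12, 8, 7, 8, 3, 5]
rim top [[826.3, 364.8, 150.0], [784.6, 208.1, 150.0], [599.7, 255.4, 150.0], [637.3, 413.8, 150.0]] [712.  310.5 150. ] [np.float64(195.2520089107525), np.float64(162.19679977736445), np.float64(190.89689612331873), np.float64(162.7956152950014)]
-14.525927707394947
-14.355024261174496
-14.906980401939032
-13.372420887418027
```

View pics/c3.png

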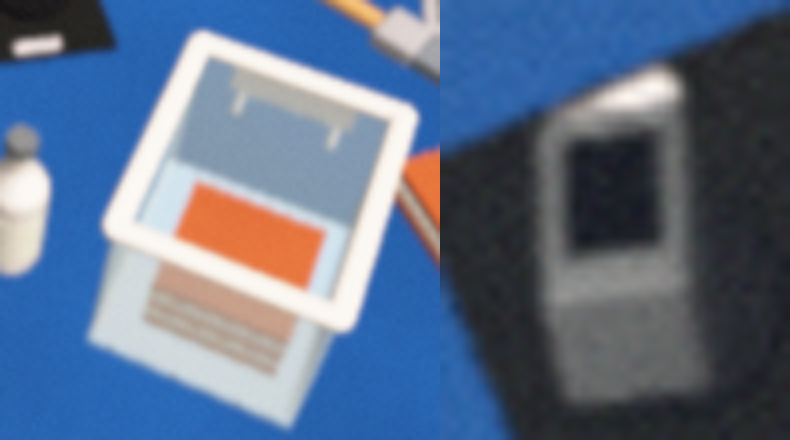

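The tub is at about (712, 310) with yaw -14.3°. Its label at (602, 338, 120) agrees between the rim fit and the barcode. I'll check the rim height by triangulation and work out the first moves.

```bash
cat > go.py <<'E'
import sys,numpy as np
from scipy.spatial.transform import Rotation as R
from cell import get_state
def go(x,y,z,yaw):  # yaw (deg) of scanner; tool y parallel to scanner y
    s=get_state();p=s['tool_pos'];r=R.from_rotvec(s['tcp_rot']);M=r.as_matrix();best=None
    for k in(0,180):
        a=np.radians(yaw+k);X=np.array([np.cos(a),np.sin(a),0]);Z=np.array([0,0,-1.]);T=np.c_[X,np.cross(Z,X),Z]
        d=np.degrees((r.inv()*R.from_matrix(T)).as_rotvec())
        if best is None or np.linalg.norm(d)<np.linalg.norm(best):best=d
    print('t',round(s['t'],2),'pos',np.round(p,1),'X',M[:,0].round(3),'q',np.round(s['q'],2),'width',s['width'],'gf',s['grasp_force'],'wf',np.round(s['wrist_force'],1))
    print('shift m',(M.T@(np.array([x,y,z])-p)/1000).round(4),'turn',best.round(2))
if __name__=='__main__':go(*map(float,sys.argv[1:]))
E
python3 go.py 464 125 260 5.5
python3 - <<'E'
from h import *
R=[(110+x/4,80+y/4) for x,y in((92,22),(310,75),(243,332),(20,283))]
S=[(275+x/4,195+y/4) for x,y in((345,332),(105,228),(195,30),(418,105))]
for a,b in zip(R,S):x,e=tri(a,b);print(x.round(1),round(e,1))
E
```

```text
t 0.1 pos [ 170.8 -522.5  230.7] X [0.951 0.311 0.   ] q [-1.41  0.26  0.02  1.33  0.    1.42] width 0.9959754615412801 gf 0.0 wf [ 0.5 -0.2 -0.3]
shift m [ 0.4798 -0.5245 -0.0285] turn [-0.07 -0.   12.59]
[827.5 367.1 146.5] 1.3
[785.6 211.9 145.6] 3.1
[599.9 257.5 148.1] 1.7
[637.2 415.1 151.2] 1.6
```

```bash
m="python3 -m inch"
python3 -m inch '[{"x":0.027,"y":-0.030,"z":-0.0285},{"x":0.054,"y":-0.059,"z":-0.0285},{"x":0.081,"y":-0.089,"z":-0.0285},{"x":0.108,"y":-0.118,"z":-0.0285},{"x":0.135,"y":-0.148,"z":-0.0285}]' 0.0854 40
python3 -m inch '[{"x":0.027,"y":-0.030},{"x":0.054,"y":-0.059},{"x":0.081,"y":-0.089},{"x":0.108,"y":-0.118},{"x":0.135,"y":-0.148}]'
python3 -m inch '[{"x":0.027,"y":-0.030},{"x":0.054,"y":-0.059},{"x":0.081,"y":-0.089},{"x":0.108,"y":-0.118},{"x":0.135,"y":-0.148}]'
python3 go.py 464 125 260 5.5
```

```text
t 0.1 pos [ 170.8 -522.5  230.7] X [0.951 0.311 0.   ] q [-1.41  0.26  0.02  1.33  0.    1.42] width 0.9959754615412801 gf 0.0 wf [ 0.5 -0.2 -0.3]
shift m [ 0.4798 -0.5245 -0.0285] turn [-0.07 -0.   12.59]validation failed for argument at $[0]...
validation failed for argument at $[0]...
validation failed for argument at $[0]...
```

```bash
python3 -m inch '[{"x":0.027,"y":-0.030,"z":-0.0285,"ax":0,"ay":0,"az":0},{"x":0.054,"y":-0.059,"z":-0.0285,"ax":0,"ay":0,"az":0},{"x":0.081,"y":-0.089,"z":-0.0285,"ax":0,"ay":0,"az":0},{"x":0.108,"y":-0.118,"z":-0.0285,"ax":0,"ay":0,"az":0},{"x":0.135,"y":-0.148,"z":-0.0285,"ax":0,"ay":0,"az":0}]' 0.0854 40
python3 go.py 464 125 260 5.5
```

```text
t: 0.52
tool_pos: [253.4, -338.4, 259.6]
tcp_rot: [-3.102, -0.493, -0.0]
wrist_force: [1.5, -0.7, 0.3]
width: 1.002
grasp_force: 0.0
t 0.52 pos [ 253.4 -338.4  259.6] X [0.951 0.31  0.   ] q [-1.13  0.03 -0.18  1.36  0.    1.7 ] width 1.0024999758419817 gf 0.0 wf [ 1.5 -0.7  0.3]
shift m [ 3.438e-01 -3.753e-01 -3.000e-04] turn [-0.02 -0.   12.55]
```

Joint 6 would run out of range this way, so I'll make the half turn (az ≈ -167°) on the way.

```bash
python3 -m inch '[{"x":0.014,"y":-0.015,"z":0,"ax":0,"ay":0,"az":-7},{"x":0.028,"y":-0.030,"z":0,"ax":0,"ay":0,"az":-14},{"x":0.042,"y":-0.045,"z":0,"ax":0,"ay":0,"az":-21},{"x":0.056,"y":-0.060,"z":0,"ax":0,"ay":0,"az":-28},{"x":0.070,"y":-0.075,"z":0,"ax":0,"ay":0,"az":-35}]'
python3 -m inch '[{"x":0.020,"y":-0.004,"z":0,"ax":0,"ay":0,"az":-7},{"x":0.040,"y":-0.009,"z":0,"ax":0,"ay":0,"az":-14},{"x":0.060,"y":-0.013,"z":0,"ax":0,"ay":0,"az":-21},{"x":0.080,"y":-0.018,"z":0,"ax":0,"ay":0,"az":-28},{"x":0.100,"y":-0.022,"z":0,"ax":0,"ay":0,"az":-35}]'
python3 go.py 464 125 260 5.5
```

```text
t: 0.93
tool_pos: [296.6, -246.0, 259.7]
tcp_rot: [-2.806, -1.413, 0.0]
wrist_force: [0.0, -0.5, -0.7]
width: 1.0
grasp_force: 0.0
t: 1.35
tool_pos: [338.9, -152.9, 259.6]
tcp_rot: [-2.251, -2.191, 0.0]
wrist_force: [1.1, -0.4, -0.0]
width: 1.002
grasp_force: 0.0
t 1.35 pos [ 338.9 -152.9  259.6] X [0.027 1.    0.   ] q [-0.65 -0.06 -0.27  1.36  0.    0.95] width 1.0023836310784173 gf 0.0 wf [ 1.1 -0.4 -0. ]
shift m [ 0.2812  0.1174 -0.0003] turn [-2.000e-02  0.000e+00  8.293e+01]
```

```bash
python3 -m inch '[{"x":0.019,"y":0.008,"z":0,"ax":0,"ay":0,"az":-6.6},{"x":0.038,"y":0.016,"z":0,"ax":0,"ay":0,"az":-13.2},{"x":0.056,"y":0.023,"z":0,"ax":0,"ay":0,"az":-19.8},{"x":0.075,"y":0.031,"z":0,"ax":0,"ay":0,"az":-26.4},{"x":0.094,"y":0.039,"z":0,"ax":0,"ay":0,"az":-33}]'
python3 -m inch '[{"x":0.011,"y":0.017,"z":0,"ax":0,"ay":0,"az":-6.6},{"x":0.023,"y":0.034,"z":0,"ax":0,"ay":0,"az":-13.2},{"x":0.034,"y":0.050,"z":0,"ax":0,"ay":0,"az":-19.8},{"x":0.046,"y":0.067,"z":0,"ax":0,"ay":0,"az":-26.4},{"x":0.057,"y":0.084,"z":0,"ax":0,"ay":0,"az":-33}]'
python3 go.py 464 125 260 5.5
```

```text
t: 1.77
tool_pos: [381.1, -60.3, 259.6]
tcp_rot: [-1.537, -2.74, 0.0]
wrist_force: [0.5, 0.2, -0.2]
width: 0.997
grasp_force: 0.0
t: 2.18
tool_pos: [423.5, 31.9, 259.6]
tcp_rot: [-0.695, -3.063, 0.0]
wrist_force: [-0.0, -0.8, -0.1]
width: 1.002
grasp_force: 0.0
t 2.18 pos [423.5  31.9 259.6] X [-0.902  0.432  0.   ] q [-0.12  0.04 -0.18  1.36 -0.    0.32] width 1.0023037945894742 gf 0.0 wf [-0.  -0.8 -0.1]
shift m [ 0.0037  0.1014 -0.0004] turn [-0.000e+00 -3.000e-02 -3.107e+01]
```

```bash
python3 -m inch '[{"x":0.001,"y":0.025,"z":0,"ax":0,"ay":0,"az":-7},{"x":0.002,"y":0.050,"z":0,"ax":0,"ay":0,"az":-14},{"x":0.003,"y":0.075,"z":0,"ax":0,"ay":0,"az":-21},{"x":0.0037,"y":0.101,"z":0,"ax":0,"ay":0,"az":-28},{"x":0.0037,"y":0.1014,"z":0,"ax":0,"ay":0,"az":-31}]'
python3 -m inch '[{"x":0,"y":0,"z":0.02,"ax":0,"ay":0,"az":0},{"x":0,"y":0,"z":0.03,"ax":0,"ay":0,"az":0},{"x":0,"y":0,"z":0.03,"ax":0,"ay":0,"az":0}]'
python3 go.py 464 125 133 5.5
python3 - <<'E'
from cell import *
import cv2,numpy as np
c=read_camera('side');np.savez('side1.npz',**c);cv2.imwrite('pics/s1.png',cv2.resize(c['frame'][110:220,225:345,::-1],None,fx=5,fy=5,interpolation=cv2.INTER_CUBIC))
E
```

```text
t: 2.6
tool_pos: [465.6, 126.6, 259.1]
tcp_rot: [0.154, -3.137, -0.001]
wrist_force: [-0.9, -0.4, -0.6]
width: 0.996
grasp_force: 0.0
t: 2.85
tool_pos: [463.2, 123.6, 227.5]
tcp_rot: [0.139, -3.134, 0.0]
wrist_force: [0.2, -0.3, -0.2]
width: 0.998
grasp_force: 0.0
t 2.85 pos [463.2 123.6 227.5] X [-0.996 -0.088  0.004] q [ 0.09  0.14 -0.14  1.29 -0.   -0.  ] width 0.9984930604414247 gf 0.0 wf [ 0.2 -0.3 -0.2]
shift m [-0.0013  0.0013  0.0945] turn [ 0.   -0.25 -0.42]
```

View pics/s1.png

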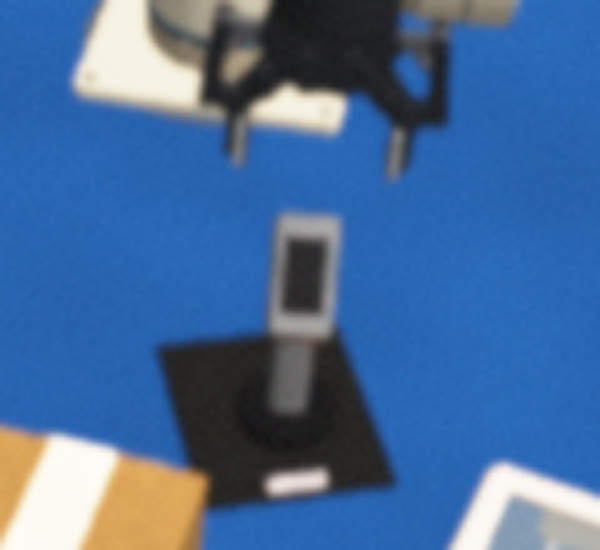

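The fingers straddle the head, with tips at about (237,165) and (395,178) and the head top at (308,215). Their tilt agrees with the head. I'll descend and grip.

```bash
python3 -m inch '[{"x":-0.0013,"y":0.0013,"z":0.03,"ax":0,"ay":0,"az":0},{"x":-0.0013,"y":0.0013,"z":0.055,"ax":0,"ay":0,"az":0},{"x":-0.0013,"y":0.0013,"z":0.08,"ax":0,"ay":0,"az":0},{"x":-0.0013,"y":0.0013,"z":0.097,"ax":0,"ay":0,"az":0},{"x":-0.0013,"y":0.0013,"z":0.097,"ax":0,"ay":0,"az":0}]'
python3 -m inch '[{"x":0,"y":0,"z":0,"ax":0,"ay":0,"az":0},{"x":0,"y":0,"z":0,"ax":0,"ay":0,"az":0},{"x":0,"y":0,"z":0,"ax":0,"ay":0,"az":0},{"x":0,"y":0,"z":0,"ax":0,"ay":0,"az":0},{"x":0,"y":0,"z":0,"ax":0,"ay":0,"az":0}]' 0.03 50
python3 -m inch '[{"x":0,"y":0,"z":0,"ax":0,"ay":0,"az":0},{"x":0,"y":0,"z":0,"ax":0,"ay":0,"az":0},{"x":0,"y":0,"z":0,"ax":0,"ay":0,"az":0},{"x":0,"y":0,"z":0,"ax":0,"ay":0,"az":0},{"x":0,"y":0,"z":0,"ax":0,"ay":0,"az":0}]'
python3 go.py 464 125 204 5.5
```

```text
t: 3.32
tool_pos: [464.1, 124.6, 130.6]
tcp_rot: [0.138, -3.134, 0.0]
wrist_force: [0.4, -0.4, -0.3]
width: 1.0
grasp_force: 0.0
t: 3.73
tool_pos: [466.4, 125.1, 134.3]
tcp_rot: [-0.139, 3.136, 0.0]
wrist_force: [-0.6, -0.4, 6.3]
width: 0.492
grasp_force: 46.2
t: 4.15
tool_pos: [466.4, 125.1, 134.3]
tcp_rot: [-0.139, 3.136, 0.0]
wrist_force: [-0.5, -0.5, 5.1]
width: 0.488
grasp_force: 46.1
t 4.15 pos [466.4 125.1 134.3] X [-0.996 -0.089 -0.003] q [ 0.09  0.19 -0.32  1.05 -0.   -0.  ] width 0.4876506594353362 gf 46.14354908466339 wf [-0.5 -0.5  5.1]
shift m [ 0.0022  0.0001 -0.0697] turn [-0.01  0.15 -0.41]
```

```bash
python3 -m inch '[{"x":0,"y":0,"z":-0.01,"ax":0,"ay":0,"az":0},{"x":0,"y":0,"z":-0.03,"ax":0,"ay":0,"az":0},{"x":0,"y":0,"z":-0.05,"ax":0,"ay":0,"az":0},{"x":0,"y":0,"z":-0.065,"ax":0,"ay":0,"az":0},{"x":0,"y":0,"z":-0.075,"ax":0,"ay":0,"az":0}]'
python3 go.py 508.5 362.1 205 -14.3
```

```text
t: 4.57
tool_pos: [466.1, 125.2, 209.9]
tcp_rot: [-0.139, 3.136, 0.0]
wrist_force: [-0.6, -0.4, -3.2]
width: 0.488
grasp_force: 48.2
t 4.57 pos [466.1 125.2 209.9] X [-0.996 -0.089 -0.002] q [ 0.09  0.15 -0.17  1.24  0.   -0.  ] width 0.4882108611866073 gf 48.21238875389099 wf [-0.6 -0.4 -3.2]
shift m [-0.0633  0.2322  0.0051] turn [ 0.02  0.14 19.39]
```

Lifted (-3 N, the scanner's weight). Now over to the tub, gently.

```bash
python3 -m inch '[{"x":-0.006,"y":0.015,"z":0,"ax":0,"ay":0,"az":2},{"x":-0.014,"y":0.040,"z":0,"ax":0,"ay":0,"az":5},{"x":-0.022,"y":0.068,"z":0,"ax":0,"ay":0,"az":8},{"x":-0.029,"y":0.096,"z":0,"ax":0,"ay":0,"az":11},{"x":-0.036,"y":0.122,"z":0.002,"ax":0,"ay":0.07,"az":13}]'
python3 go.py 508.5 362.1 205 -14.3
```

```text
t: 4.98
tool_pos: [490.8, 251.2, 206.2]
tcp_rot: [-0.221, -3.133, -0.0]
wrist_force: [0.8, -0.2, -3.1]
width: 0.487
grasp_force: 48.3
t 4.98 pos [490.8 251.2 206.2] X [-0.99   0.141  0.001] q [ 0.32  0.27 -0.03  1.27  0.    0.46] width 0.4865577725703893 gf 48.305747509002686 wf [ 0.8 -0.2 -3.1]
shift m [-0.002   0.1123  0.0012] turn [ 0.01 -0.04  6.22]
```

```bash
python3 -m inch '[{"x":-0.0005,"y":0.025,"z":0,"ax":0,"ay":0,"az":1.5},{"x":-0.001,"y":0.055,"z":0,"ax":0,"ay":0,"az":3},{"x":-0.0015,"y":0.082,"z":0,"ax":0,"ay":0,"az":4.5},{"x":-0.002,"y":0.102,"z":0.001,"ax":0,"ay":0,"az":5.7},{"x":-0.002,"y":0.112,"z":0.001,"ax":0,"ay":0,"az":6.2}]'
python3 -m inch '[{"x":0,"y":0,"z":0,"ax":0,"ay":0,"az":0},{"x":0,"y":0,"z":0,"ax":0,"ay":0,"az":0},{"x":0,"y":0,"z":0,"ax":0,"ay":0,"az":0}]'
python3 go.py 508.5 362.1 205 -14.3
python3 - <<'E'
from cell import *
import cv2,numpy as np
k=dict(interpolation=cv2.INTER_CUBIC)
c=read_camera('side');np.savez('side2.npz',**c);d=read_camera('top');np.savez('top2.npz',**d)
cv2.imwrite('pics/s2.png',np.hstack([cv2.resize(c['frame'][110:230,300:400,::-1],None,fx=4,fy=4,**k),cv2.resize(d['frame'][120:240,60:160,::-1],None,fx=4,fy=4,**k)]))
E
```

```text
t: 5.4
tool_pos: [507.9, 362.7, 204.1]
tcp_rot: [-0.385, -3.116, 0.0]
wrist_force: [0.3, 0.0, -2.5]
width: 0.486
grasp_force: 48.1
t: 5.65
tool_pos: [507.9, 359.6, 204.8]
tcp_rot: [-0.386, -3.116, 0.001]
wrist_force: [1.0, -0.1, -2.2]
width: 0.486
grasp_force: 48.1
t 5.65 pos [507.9 359.6 204.8] X [-0.97   0.244  0.001] q [0.48 0.39 0.15 1.33 0.   0.73] width 0.4859669151868942 gf 48.06599736213684 wf [ 1.  -0.1 -2.2]
shift m [ 0.      0.0026 -0.0002] turn [-0.05 -0.08  0.19]
```

View pics/s2.png

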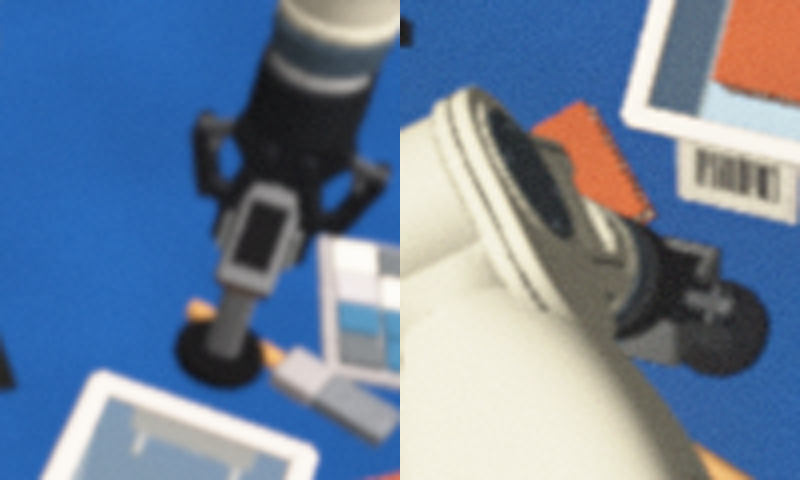

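The scanner is held with its screen face at side crop (262,235) and its foot disc at (218,352). In the top crop the foot centre is near (724,330). I'll compare these with the expected pose.

Run:
```python
from h import *
from cell import get_state
p=get_state()['tool_pos'];a=np.radians(-14.1);F=np.array([np.cos(a),np.sin(a),0]);Y=np.array([-np.sin(a),np.cos(a),0]);Z=np.array([0,0,1.])
o=p-10.4*F-126.3*Z
W=lambda x,y,z:o+x*F+y*Y+z*Z
def proj(n,X):
    c=C[n];E=c['extrinsics'];q=E[:3,:3].T@(X-E[:3,3]);K=c['K'];return np.array([K[0,2]+K[0,0]*q[0]/-q[2],K[1,2]+K[1,1]*q[1]/q[2]])
sc=lambda u:(u-np.array([300,110]))*4
tc=lambda u:(u-np.array([60,120]))*4+np.array([400,0])
print('origin',o.round(1))
for nm,X in dict(foot=W(0,0,8),faceFL=W(52.2,21,127.6),faceFR=W(52.2,-21,127.6),faceBR=W(-4.4,-21,184.2),faceBL=W(-4.4,21,184.2),ctr=W(23.9,0,155.9)).items():
    print(nm,'side crop',sc(proj('side',X)).round(0),'top crop',tc(proj('top',X)).round(0))
f,e=tri((60+324/4,120+330/4),(300+218/4,110+352/4));print('foot tri',f.round(1),e.round(1),'pred',W(0,0,8).round(1))
n=-(F-Z)*.7071;L=np.array([601.8,338.3,120]);b=W(36,0,112);B=(F-Z)*.7071
v=L-b;print('beam: dist',v@B,'y',v@Y,'x',v@np.cross(Y,B),)
```

```text
origin [498.  361.9  78.8]
foot side crop [220. 351.] top crop [714. 325.]
faceFL side crop [268. 296.] top crop [658. 229.]
faceFR side crop [211. 277.] top crop [718. 244.]
faceBR side crop [250. 173.] top crop [673. 319.]
faceBL side crop [308. 191.] top crop [610. 304.]
ctr side crop [259. 234.] top crop [665. 273.]
foot tri [494.3 359.1  80.6] 2.8 pred [498.  361.9  86.8]
beam: dist 99.84359134704812 y 2.356287458111908 x 0.2367118296994515
```

Everything agrees within a few mm and the predicted aim is centred. I'll make a small correction and then hold for over 2 s.

```bash
python3 -m inch '[{"x":0,"y":0.001,"z":0,"ax":0,"ay":0,"az":0},{"x":0,"y":0.002,"z":0,"ax":0,"ay":0,"az":0},{"x":0,"y":0.0025,"z":0,"ax":0,"ay":0,"az":0},{"x":0,"y":0.0025,"z":0,"ax":0,"ay":0,"az":0},{"x":0,"y":0.0025,"z":0,"ax":0,"ay":0,"az":0}]'
for i in 1 2 3 4 5 6; do python3 -m inch '[{"x":0,"y":0,"z":0,"ax":0,"ay":0,"az":0},{"x":0,"y":0,"z":0,"ax":0,"ay":0,"az":0},{"x":0,"y":0,"z":0,"ax":0,"ay":0,"az":0},{"x":0,"y":0,"z":0,"ax":0,"ay":0,"az":0},{"x":0,"y":0,"z":0,"ax":0,"ay":0,"az":0}]' | head -2; done
python3 go.py 466 117 210 5.1
```

```text
t: 6.17
tool_pos: [508.7, 362.8, 204.8]
tcp_rot: [-0.386, -3.117, 0.0]
wrist_force: [-0.2, 0.1, -4.2]
width: 0.485
grasp_force: 48.1
t: 6.58
tool_pos: [508.7, 362.9, 204.8]
t: 7.0
tool_pos: [508.7, 362.9, 204.8]
t: 7.42
tool_pos: [508.7, 362.9, 204.7]
t: 7.83
tool_pos: [508.6, 362.9, 204.7]
t: 8.25
tool_pos: [508.6, 362.9, 204.8]
t: 8.67
tool_pos: [508.6, 362.9, 204.8]
t 8.67 pos [508.6 362.9 204.8] X [-0.97   0.244  0.001] q [0.49 0.4  0.16 1.33 0.   0.73] width 0.48766186230220826 gf 48.064759969711304 wf [ 1.   0.1 -2.2]
shift m [-0.0186 -0.2489 -0.0052] turn [ -0.    -0.07 -19.21]
```

The hold lasted 2.5 s. Now back over the pad, about 8 mm towards its centre.

```bash
python3 -m inch '[{"x":-0.001,"y":-0.015,"z":-0.002,"ax":0,"ay":0,"az":-1.5},{"x":-0.003,"y":-0.040,"z":-0.005,"ax":0,"ay":0,"az":-4},{"x":-0.005,"y":-0.068,"z":-0.005,"ax":0,"ay":0,"az":-6.5},{"x":-0.007,"y":-0.096,"z":-0.005,"ax":0,"ay":0,"az":-9},{"x":-0.009,"y":-0.124,"z":-0.005,"ax":0,"ay":0,"az":-11.5}]'
python3 go.py 466 117 210 5.1
```

```text
t: 9.08
tool_pos: [486.7, 239.4, 209.8]
tcp_rot: [-0.067, -3.14, -0.0]
wrist_force: [0.0, -0.3, -2.8]
width: 0.488
grasp_force: 48.3
t 9.08 pos [486.7 239.4 209.8] X [-0.999  0.043  0.001] q [ 0.3   0.25 -0.04  1.28  0.    0.35] width 0.48795986398245805 gf 48.27578008174896 wf [ 0.  -0.3 -2.8]
shift m [ 0.0155 -0.1232 -0.0002] turn [ 0.   -0.06 -7.55]
```

```bash
python3 -m inch '[{"x":0.004,"y":-0.028,"z":0,"ax":0,"ay":0,"az":-2},{"x":0.008,"y":-0.060,"z":0,"ax":0,"ay":0,"az":-4},{"x":0.012,"y":-0.090,"z":0,"ax":0,"ay":0,"az":-6},{"x":0.0145,"y":-0.112,"z":0,"ax":0,"ay":0,"az":-7},{"x":0.0155,"y":-0.123,"z":0,"ax":0,"ay":0,"az":-7.5}]'
python3 -m inch '[{"x":0,"y":0,"z":0.015,"ax":0,"ay":0,"az":0},{"x":0,"y":0,"z":0.035,"ax":0,"ay":0,"az":0},{"x":0,"y":0,"z":0.05,"ax":0,"ay":0,"az":0},{"x":0,"y":0,"z":0.06,"ax":0,"ay":0,"az":0},{"x":0,"y":0,"z":0.06,"ax":0,"ay":0,"az":0}]'
python3 go.py 466 117 134.3 5.1
```

```text
t: 9.5
tool_pos: [465.4, 116.0, 210.1]
tcp_rot: [0.133, -3.138, 0.001]
wrist_force: [0.1, -0.0, -2.8]
width: 0.484
grasp_force: 48.5
t: 9.92
tool_pos: [464.9, 118.1, 148.1]
tcp_rot: [0.134, -3.134, -0.0]
wrist_force: [0.4, -0.1, -2.1]
width: 0.485
grasp_force: 48.2
t 9.92 pos [464.9 118.1 148.1] X [-0.996 -0.085  0.004] q [ 0.07  0.18 -0.3   1.1   0.   -0.01] width 0.48519500025899287 gf 48.162288665771484 wf [ 0.4 -0.1 -2.1]
shift m [-0.001  -0.0012  0.0138] turn [ 0.01 -0.24 -0.22]
```

```bash
python3 -m inch '[{"x":-0.001,"y":-0.001,"z":0.004,"ax":0,"ay":0,"az":0},{"x":-0.001,"y":-0.001,"z":0.008,"ax":0,"ay":0,"az":0},{"x":-0.001,"y":-0.001,"z":0.011,"ax":0,"ay":0,"az":0},{"x":-0.001,"y":-0.001,"z":0.012,"ax":0,"ay":0,"az":0},{"x":-0.001,"y":-0.001,"z":0.012,"ax":0,"ay":0,"az":0}]'
python3 -m inch '[{"x":0,"y":0,"z":0.001,"ax":0,"ay":0,"az":0},{"x":0,"y":0,"z":0.0015,"ax":0,"ay":0,"az":0},{"x":0,"y":0,"z":0.002,"ax":0,"ay":0,"az":0},{"x":0,"y":0,"z":0.002,"ax":0,"ay":0,"az":0}]'
```

```text
t: 10.33
tool_pos: [467.1, 117.4, 137.8]
tcp_rot: [0.134, -3.137, -0.0]
wrist_force: [0.4, -0.3, -2.9]
width: 0.488
grasp_force: 48.3
t: 10.67
tool_pos: [467.1, 117.4, 135.8]
tcp_rot: [0.134, -3.138, -0.0]
wrist_force: [0.7, -0.8, -2.2]
width: 0.486
grasp_force: 48.3
```

```bash
python3 -m inch '[{"x":0,"y":0,"z":0.0005,"ax":0,"ay":0,"az":0},{"x":0,"y":0,"z":0.001,"ax":0,"ay":0,"az":0},{"x":0,"y":0,"z":0.0015,"ax":0,"ay":0,"az":0},{"x":0,"y":0,"z":0.0015,"ax":0,"ay":0,"az":0}]'
python3 -m inch '[{"x":0,"y":0,"z":0.0005,"ax":0,"ay":0,"az":0},{"x":0,"y":0,"z":0.001,"ax":0,"ay":0,"az":0},{"x":0,"y":0,"z":0.001,"ax":0,"ay":0,"az":0}]'
```

```text
t: 11.0
tool_pos: [467.2, 117.4, 134.4]
tcp_rot: [0.134, -3.138, -0.0]
wrist_force: [-0.7, -0.7, -1.6]
width: 0.49
grasp_force: 48.4
t: 11.25
tool_pos: [467.3, 117.3, 134.3]
tcp_rot: [-0.134, 3.139, 0.0]
wrist_force: [-2.8, -1.3, 9.6]
width: 0.484
grasp_force: 49.8
```

Contact (force +9.6 N at the height of the first grasp). Release and rise.

```bash
python3 -m inch '[{"x":0,"y":0,"z":0,"ax":0,"ay":0,"az":0},{"x":0,"y":0,"z":0,"ax":0,"ay":0,"az":0},{"x":0,"y":0,"z":0,"ax":0,"ay":0,"az":0},{"x":0,"y":0,"z":0,"ax":0,"ay":0,"az":0},{"x":0,"y":0,"z":0,"ax":0,"ay":0,"az":0}]' 0.0854
python3 -m inch '[{"x":0,"y":0,"z":0,"ax":0,"ay":0,"az":0},{"x":0,"y":0,"z":-0.010,"ax":0,"ay":0,"az":0},{"x":0,"y":0,"z":-0.03,"ax":0,"ay":0,"az":0},{"x":0,"y":0,"z":-0.055,"ax":0,"ay":0,"az":0},{"x":0,"y":0,"z":-0.08,"ax":0,"ay":0,"az":0}]'
python3 -m inch '[{"x":0,"y":0,"z":-0.025,"ax":0,"ay":0,"az":0},{"x":0,"y":0,"z":-0.05,"ax":0,"ay":0,"az":0},{"x":0.01,"y":0,"z":-0.075,"ax":0,"ay":0,"az":0},{"x":0.02,"y":0,"z":-0.085,"ax":0,"ay":0,"az":0},{"x":0.02,"y":0,"z":-0.085,"ax":0,"ay":0,"az":0}]'
python3 - <<'E'
from cell import *
import cv2,numpy as np
k=dict(interpolation=cv2.INTER_CUBIC)
c=read_camera('side');d=read_camera('top')
cv2.imwrite('pics/s3.png',np.hstack([cv2.resize(c['frame'][110:230,225:325,::-1],None,fx=4,fy=4,**k),cv2.resize(d['frame'][160:260,160:260,::-1],(400,480),**k)]))
E
```

```text
t: 11.67
tool_pos: [467.1, 117.4, 133.2]
tcp_rot: [0.134, -3.137, -0.0]
wrist_force: [-0.6, -0.1, 0.9]
width: 0.998
grasp_force: 0.0
t: 12.08
tool_pos: [466.8, 117.3, 213.9]
tcp_rot: [0.134, -3.136, -0.0]
wrist_force: [0.8, 0.1, -0.2]
width: 0.994
grasp_force: 0.0
t: 12.5
tool_pos: [446.7, 115.7, 300.5]
tcp_rot: [-0.134, 3.136, 0.0]
wrist_force: [-0.3, -0.2, -0.5]
width: 1.001
grasp_force: 0.0
```

View pics/s3.png

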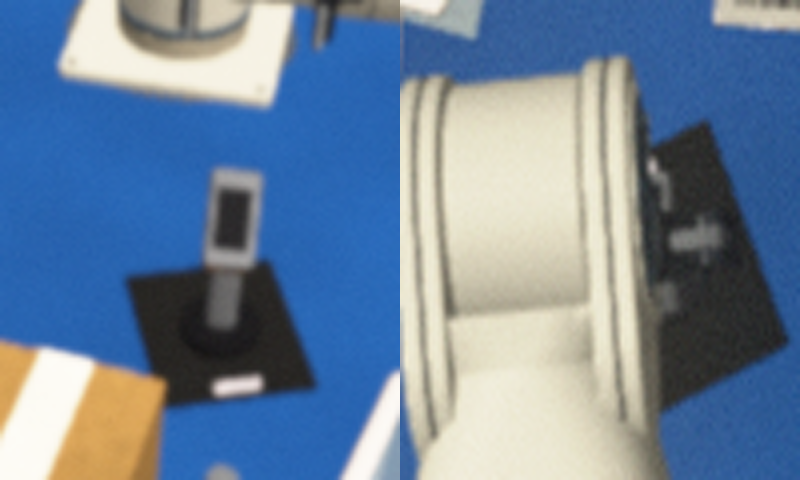

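The side view shows the scanner upright. Its foot centre is at about (221,328), with the pad centre at about (222,335), so it is wholly on the pad and the gripper is clear. Handing in.

```bash
python3 -c "from cell import *;print(close_job())"
```

```text
the job is handed in; nothing more can be done
None
```

The scanner was held 2.5 s, aimed by measurement at the middle of the tub's label from about 10 cm, then stood upright on its pad and released; the job is handed in, but no verdict was returned.

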